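# Unhook the hold-down bridge and lift the slide plate off a scanner stage

## Robot

A 6-joint arm with a two-finger parallel gripper is mounted at the origin on the work surface. World frame = base frame: x ahead of the robot, y to its left, z up, the work surface at z = 0. Lengths are in m, angles in rad, forces in N, time in s.
With the tool pointing down it reaches from about 0.35 to 1 m from the base axis. Payload 7.1 kg.
Tool frame: the origin (TCP) lies at the very end of the fingers, on their centre line; the grasp point (between the pads) lies 19 mm behind it; z points along the fingers, y is the line along which they close (so a half turn about z gives the same grasp; the last joint's range is limited). The gripper opens to 85 mm and grips with 20 to 120 N. Pads are 22 mm wide; open, the fingers measure 114 mm over their backs; the gripper's body (76 mm by 85 mm) begins 54 mm behind the grasp point. The pads swing forward as they close: fully open they stand 13 mm farther back than shut.
Start: joints at [-1.137, 0.423, 1.63, -0, 1.089, -0.019], TCP at [0.273, -0.562, 0.231] pointing down, gripper open.
Joint ranges: [-3, 3], [-0.9, 2.11], [0.09, 2.58], [-1.31, 4.45], [0.11, 2.69], [-2.54, 2.54]. Speed limits (rad/s): [2.39, 2.39, 3.01, 3.14, 3.14, 3.14].

## Interface

Orientations are given as a unit quaternion [w, x, y, z].
In Python, from cell import robot gives the robot as it stands.
- The arm moves only by the tool move_arm, never from a script. Its argument "deltas" is text: rows parted by semicolons, each of 7 numbers parted by spaces: the opening, from 0 (shut) to 1 (fully open), then the shift along the tool's x, y, z as a fraction of full scale, then the turn, a rotation vector about the tool's x, y, z as a fraction of full scale. In form: fingers x y z wx wy wz; .... A call has 1 to 12 rows; each row shifts and turns the commanded pose from where the row before left it, along the tool's axes as they then stand; what a row does not reach is not made up. Full scale, the value 1, is 0.025 m for a shift and 10 degrees for a turn. A row lasts 1/8 s, in which the tool goes at most 62.5 mm and 10.7 degrees, less where a joint would pass 70% of its speed; a pose out of reach is approached as far as the arm can. A call with a number of a shift or a turn outside -1 to 1 is refused whole. A call with a gripper value outside its range is refused whole. The fingers move at their own pace and stop on an object; "newtons" is the grip in N (left out, the last holds). Time passes only in rows, so rows that do not move let the fingers close. It gives the time, the measured TCP pose, the force, the opening and the grip force at its end, in the units of the state.
- robot.read_state(): the state, without advancing time (a new reading comes with each control period).
- robot.grab_frame(name): name is "scene" or "top" or "wrist"; returns a dict with "color" (420x560x3 uint8, red, green, blue), "depth" (420x560 float32, m along the optical axis (not along the pixel's ray), 0 where there is no reading), "fx", "fy", "cx", "cy" (pixels), "camera_from_world" (4x4, takes a point from world to camera coordinates); the wrist camera has in their place "hand_eye" (4x4, takes a point from camera to tool coordinates, whose origin is the TCP and whose axes are the flange's). Camera axes: x right, y down, z forward; pixel columns grow to the right and rows downward; lengths in m; the calibration is good to about 2 mm. A picture is of the moment at which its call begins: read the wrist's pose just before it.
- robot.finish_job(): hands the job in; it is judged then, once.
The state is a dict: "time_s": time; "qpos": joint angles; "joint_velocities": joint speeds; "joint_torque": joint torques, N m; "ee_pos": TCP position; "tool_rot": TCP orientation; "ft_force": force on the tool from outside, world axes, zero at the start; "wrist_torque": the same for the moment, N m; "finger_gap": finger opening in m; "gripper_force": force on a finger pad.
Only numpy, scipy, OpenCV 4.12 (cv2) and the standard library are available. Lean on these libraries where they do the work, as an engineer would, in place of code of your own. Each camera call takes 0.05 s, during which the arm holds its last target. There are 200 camera calls.

## Task

Unload the slide scanner stage: the blue hold-down bridge is hooked into a pocket at one end and caught behind a raised lip at the other, so raise the lip end, tilt the bridge back until that end clears the lip, draw it out of the pocket, and stand it upright on its feet in the middle of the green mat. Then lift the black slide plate straight up off its two pins, keeping it level all the way, and set it flat inside the steel tray. Set both parts down gently without dropping them, let go, and leave the bottle, the jar and the slide box where they are.

Things in the scene. Friction and masses are not known exactly. Their poses are not given: they have to be found in the camera images.
- stage: White scanner stage with a blue band, 220 (x) x 150 (y) x 30 mm, fixed to the bench; origin at bench height, x along its length, top surface at z = 30 mm. Carries a steel pocket at its -x end, a steel lip at its +x end, and two brass pins, 10 mm diameter, 32 mm high with tapered tips, at (x, y) = (-38, +42) and (58, -42) mm.
- stage_pocket (a point): Middle of the lower edge of the pocket's roof, at stage x = -92 mm, 14 mm above the stage surface. The pocket reaches from here to x = -107 mm inside, is open towards +x only, 46 mm wide and 14 mm high inside; 62 mm wide, top 20 mm above the surface and end at x = -117 mm outside.
- stage_lip (a point): Middle of the top of the upright steel lip, at stage x = +90 mm; the lip is 8 mm thick, 90 mm wide across y and 28 mm high above the stage surface.
- bridge: Loose blue hold-down bridge, about 0.25 kg, staple-shaped; origin at foot level in the middle; starts with its origin 30 mm above the stage's (feet on the stage surface), axes parallel. Deck 168 x 36 x 6 mm, top at z = 50 mm; two legs 60 mm wide (y), 6 mm thick, outer faces at x = -84 and +84 mm; a toe at the -x foot.
- bridge_grip (a point): Centre of the top of the bridge's orange grip bar, 80 mm above foot level, above the origin. The bar stands on the deck: 60 mm along x, 14 mm wide in y, 30 mm high.
- bridge_toe (a point): Underside tip of the toe, bridge (x, z) = (-104, 0) mm. The toe, 40 mm wide and 6 mm thick, sticks 20 mm out of the -x leg; it starts 12 mm under the pocket's roof with 8 mm of free height. To free the bridge: tilt its +x end up about 0.2 rad about this tip, shift it 15 to 22 mm towards the stage's +x (more hits the plate's edge), then lift.
- bridge_foot (a point): Outer lower edge of the +x leg, bridge (x, z) = (+84, 0) mm; it starts 2 mm inside the lip and must rise more than 28 mm to pass over it.
- plate: Loose black slide plate, two glass slides fixed in its top, 120 (x) x 110 (y) x 10 mm, about 0.33 kg; origin at the centre of its underside; starts flat on the stage surface under the bridge, axes parallel to the stage's, centre at stage x = +10 mm. Two 12 mm holes fit over the 10 mm pins, which stand 22 mm out of its top; it must rise 32 mm to be free.
- plate_grip (a point): Centre of the top of the plate's bare aluminium grip bar, 36 mm above the plate's underside, above its centre. The bar stands on the plate: 60 mm along x, 14 mm wide in y, 26 mm high.
- tray: Open steel tray, fixed, 190 (x) x 160 (y) x 28 mm high, walls and floor 5 mm thick; origin at the centre of its underside. Stands on the left or the right of the stage.
- mat: Flat green mat, fixed, 260 (x) x 160 (y) x 4 mm thick; origin at the centre of its underside. Lies on the other side of the stage from the tray.
- reagent: Bystander: amber bottle with blue cap, 52 mm diameter, 105 mm high; origin at the centre of its underside.
- jar: Bystander: white jar with red cap, 50 mm diameter, 75 mm high; origin at the centre of its underside.
- slidebox: Bystander: cardboard slide box with yellow lid, 90 x 120 x 36 mm; origin at the centre of its underside.
Mind the look-alikes: they are no part of the job. There is more than one size of the plate; the one meant has the size given above.

How it is judged:
By the outcome, as a careful person would: the job done as asked, in the order asked, and still so for the second after the job is handed in, with the robot touching nothing.
It also fails if it takes over 54 s, if anything falls off the work surface, if the arm or the gripper's body presses on something with over 40 N, if the wrist force passes 120 N, or if a joint passes its speed limit or range.

## Working session

There is one attempt and no reset: what is moved stays moved. The work goes in short steps, Python scripts to look and compute and a tool call to move; the robot and the scene stay as the last step left them, time stands still between calls to the robot, and variables do not carry over. Pictures are saved under pics/ and viewed, at most 10 in all, crops included, and the job is handed in when it is done.

Besides the shell and the picture viewer there is one more tool, called after "Call:" by a JSON object that holds its "method" and its "body". move_arm: Moves the arm, as the interface text tells. Shift numbers are shares of 0.025 m and turn numbers shares of 10 degrees, none past 1 either way. Its arguments: {"type":"object","properties":{"deltas":{"type":"string"},"newtons":{"type":"number"}},"required":["deltas"]}

```bash
mkdir -p pics; ls; python3 - <<'E'
from cell import robot
import cv2,numpy as np,pickle
s=robot.read_state();print(s)
for n in("scene","top"):
    f=robot.grab_frame(n);pickle.dump(f,open(f"{n}0.pkl","wb"))
    cv2.imwrite(f"pics/{n}0.png",f["color"][:,:,::-1])
    print(n,f["fx"],f["fy"],f["cx"],f["cy"],np.round(f["camera_from_world"],3).tolist())
E
```

```text
pics
{'time_s': 0.0, 'qpos': array([-1.13696821e+00,  4.23862840e-01,  1.63068756e+00,  1.05953619e-06,
        1.08857950e+00, -1.89757719e-02]), 'joint_velocities': array([ 9.01890296e-04, -2.58422359e-03,  1.22686256e-03,  9.59984773e-04,
       -5.12936241e-05,  1.30567248e-03]), 'joint_torque': array([-1.13879669e-03, -5.57391500e+01, -2.81747764e+01, -7.38803510e-05,
        7.39624200e-03, -6.33503618e-06]), 'ee_pos': array([ 0.27324013, -0.56150647,  0.2305329 ]), 'tool_rot': array([-7.52244528e-04,  9.74480134e-01,  2.24472445e-01, -1.57832791e-04]), 'ft_force': array([ 0.51183935, -0.09755148, -0.14404442]), 'wrist_torque': array([-0.0133735 , -0.02241132, -0.01540166]), 'gripper_force': 0.0, 'finger_gap': 0.0854703764870598}
scene 399.9179899206644 399.9179899206644 274.2060980904972 210.2889016156652 [[0.737, 0.676, 0.016, -0.369], [0.487, -0.514, -0.707, -0.179], [-0.469, 0.528, -0.707, 1.205], [0.0, 0.0, 0.0, 1.0]]
top 422.06559336162275 422.06559336162275 273.39821637248724 204.82686186687556 [[-0.028, -1.0, -0.002, 0.001], [-0.992, 0.028, -0.12, 0.512], [0.12, -0.001, -0.993, 0.955], [0.0, 0.0, 0.0, 1.0]]
```

View pics/top0.png

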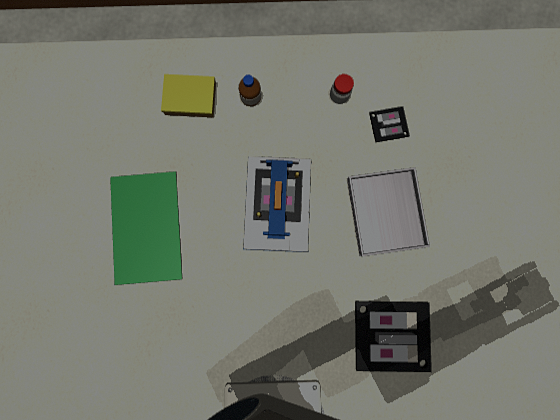

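View pics/scene0.png

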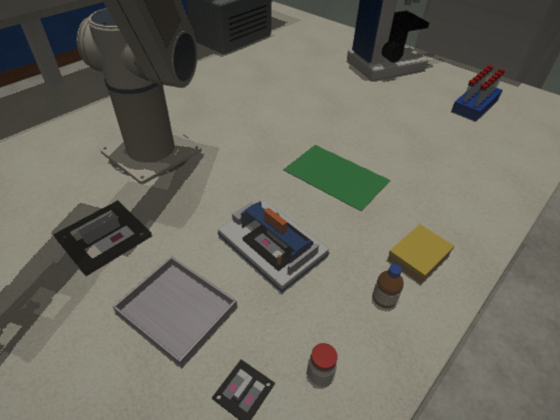

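Top view: stage with the blue bridge at (277,203), orange bar at (278,195), mat at (146,228) on the left, tray at (388,212) on the right, bottle (250,90), jar (342,88), slide box (189,95). Plate candidates are the one under the bridge (277,195), a larger one at (393,337) and a smaller one at (390,124). I choose the one on the stage and check it in a crop.

```bash
cat > h.py <<'E'
import numpy as np,cv2,pickle
def load(n): return pickle.load(open(n,"rb"))
def ray(f,uv,z,T=None):
    T=np.linalg.inv(f["camera_from_world"]) if T is None else T
    uv=np.atleast_2d(uv).astype(float)
    d=np.c_[(uv[:,0]-f["cx"])/f["fx"],(uv[:,1]-f["cy"])/f["fy"],np.ones(len(uv))]@T[:3,:3].T
    o=T[:3,3]; return o+d*((z-o[2])/d[:,2])[:,None]
def rect(f,mask,z,T=None):
    cs,_=cv2.findContours(mask.astype(np.uint8),cv2.RETR_EXTERNAL,cv2.CHAIN_APPROX_NONE)
    c=max(cs,key=cv2.contourArea)[:,0]
    p=ray(f,c,z,T)[:,:2]
    (cx,cy),(w,h),a=cv2.minAreaRect((p*1000).astype(np.float32))
    if w<h: w,h,a=h,w,a-90
    return c.mean(0).round(),np.round([cx,cy,w,h,a],1)
E
python3 - <<'E'
from h import *
f=load("top0.pkl");im=f["color"];h=cv2.cvtColor(im,cv2.COLOR_RGB2HSV)
H,S,V=[h[...,i].astype(int) for i in range(3)]
Y,X=np.mgrid[:420,:560]
def box(a,b,c,d): return (X>a)&(X<b)&(Y>c)&(Y<d)
print("orange",rect(f,(H<18)&(S>130)&(V>80)&box(260,295,170,215),.11))
print("bridge",rect(f,(H>95)&(H<125)&(S>120)&box(255,300,150,245),.08))
print("stage",rect(f,((S<60)&(V>170)|(V<90))&box(235,320,145,260),.03), im[170,250],im[130,250])
print("mat",rect(f,(H>50)&(H<80)&(S>100),.004))
g=load("scene0.pkl")
# heights by depth (top)
T=np.linalg.inv(f["camera_from_world"]);D=f["depth"]
P=np.stack([(X-f["cx"])/f["fx"]*D,(Y-f["cy"])/f["fy"]*D,D],-1)@T[:3,:3].T+T[:3,3]
Z=P[...,2]
m=(Z>.02)&box(235,320,145,260);print("stageZ",rect(f,m,.03))
m=(Z>.015)&box(335,440,155,265);print("trayZ",rect(f,m,.028))
for n,b in dict(bottle=(230,268,65,110),jar=(325,360,65,110),box=(150,225,65,125)).items():
    q=P[(Z>.015)&box(*b)];print(n,q.min(0).round(3),q.max(0).round(3))
print("zs",[Z[v,u].round(3) for u,v in((278,195),(280,222),(265,195),(280,164),(275,235),(388,212),(250,180))])
a=cv2.resize(im[145:260,235:322],None,fx=4.4,fy=4.4,interpolation=2)
i2=g["color"];b=cv2.resize(i2[190:295,205:335],None,fx=3.2,fy=3.2,interpolation=2)
o=np.zeros((max(a.shape[0],b.shape[0]),a.shape[1]+b.shape[1],3),np.uint8)
o[:a.shape[0],:a.shape[1]]=a;o[:b.shape[0],a.shape[1]:]=b
cv2.imwrite("pics/crop1.png",o[...,::-1]);print(o.shape)
E
```

```text
orange (array([278., 195.]), array([524.7, -23.4,  58.8,  13.4,  -4.2]))
bridge (array([277., 199.]), array([520. , -23.4, 174.7,  58.6,  -3.8]))
stage (array([278., 200.]), array([528.8, -24.1, 180. , 112.1,  -4.1])) [133 134 135] [132 133 125]
mat (array([145., 228.]), array([470.9, 293.3, 257.2, 158.4,   3.3]))
stageZ (array([277., 203.]), array([518.5, -22.5, 221.6, 150.4,  -4.1]))
trayZ (array([388., 211.]), array([ 491.4, -281.3,  189.6,  162.2,    6.3]))
bottle [ 0.394 -0.012  0.015] [0.809 0.061 1.01 ]
jar [ 0.394 -0.209  0.015] [ 0.808 -0.012  1.01 ]
box [ 0.394 -0.012  0.015] [0.84  0.249 1.01 ]
zs [np.float64(0.11), np.float64(0.08), np.float64(0.042), np.float64(0.079), np.float64(0.036), np.float64(0.002), np.float64(0.026)]
(506, 799, 3)
```

View pics/crop1.png

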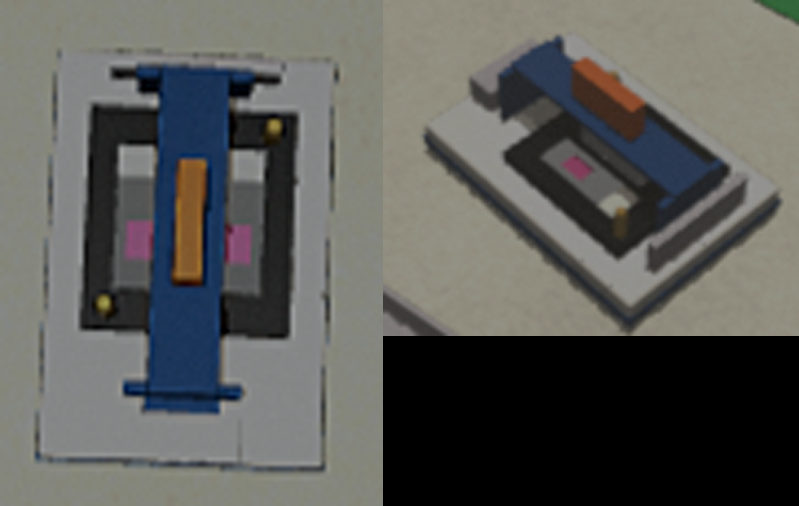

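The crop shows the plate under the bridge has pins (crop (273,127) and (105,303)) matching stage (+58,-42) and (-38,+42). The wide lip is at the top of the image, so stage +x is about world +x with yaw -4.1°. Approach next, with a wrist look on the way.

```bash
cat >> h.py <<'E'
from scipy.spatial.transform import Rotation as R
def quat(q): return R.from_quat(np.r_[q[1:],q[0]])
def down(yaw,tilt=0): # tool x at yaw(deg), z down; tilt deg about tool y
    return R.from_euler("z",yaw,degrees=True)*R.from_euler("x",180,degrees=True)*R.from_euler("y",tilt,degrees=True)
def plan(s,pos,yaw,tilt=0):
    r=quat(s["tool_rot"]);t=down(yaw,tilt)
    rv=np.degrees((r.inv()*t).as_rotvec());d=np.array(pos)-s["ee_pos"]
    print("now",s["ee_pos"].round(4),"t",s["time_s"],"F",s["ft_force"].round(1),"gap",round(s["finger_gap"],4))
    print("turn shares",(rv/10).round(2),"| shift shares before turn",(r.inv().apply(d)/.025).round(2),"| after turn",(t.inv().apply(d)/.025).round(2))
E
python3 - <<'E'
from h import *
from cell import robot
plan(robot.read_state(),[.522,-.023,.24],-4.1)
E
```

```text
now [ 0.2732 -0.5615  0.2306] t 0.1 F [ 0.1  0.7 -1.3] gap 0.0854
turn shares [-0.01  0.    3.  ] | shift shares before turn [ 18.37 -15.02  -0.35] | after turn [  8.39 -22.2   -0.37]
```

Call:
{"method": "move_arm", "body": {"deltas": "0.5 0 0 0 0 0 1;0.5 0 0 0 0 0 1;0.5 0 0 0 0 0 1;0.5 0.4 -1 0 0 0 0;0.5 0.4 -1 0 0 0 0;0.5 0.4 -1 0 0 0 0;0.5 0.4 -1 0 0 0 0;0.5 0.4 -1 0 0 0 0;0.5 0.4 -1 0 0 0 0;0.5 0.4 -1 0 0 0 0;0.5 0.4 -1 0 0 0 0;0.5 0.4 -1 0 0 0 0", "newtons": 60}}

```text
time_s: 1.6
ee_pos: [0.3795, -0.3414, 0.2313]
tool_rot: [-0.0, 0.999, -0.034, -0.0]
ft_force: [0.1, -0.0, 0.9]
finger_gap: 0.0428
gripper_force: 0.0
```

Call:
{"method": "move_arm", "body": {"deltas": "0.5 0.4 -1 0 0 0 0;0.5 0.4 -1 0 0 0 0;0.5 0.4 -1 0 0 0 0;0.5 0.4 -1 0 0 0 0;0.5 0.4 -1 0 0 0 0;0.5 0.4 -1 0 0 0 0;0.5 0.4 -1 0 0 0 0;0.5 0.3 -1 0 0 0 0;0.5 0.3 -1 0 0 0 0;0.5 0.2 -1 0 0 0 0;0.5 0.2 -1 0 0 0 0;0.5 0.2 -1 0 0 0 0"}}

```text
time_s: 3.1
ee_pos: [0.4992, -0.0495, 0.2313]
tool_rot: [-0.0, 0.999, -0.034, -0.0]
ft_force: [0.6, -0.4, 0.0]
finger_gap: 0.0427
gripper_force: 0.0
```

Call:
{"method": "move_arm", "body": {"deltas": "0.5 0.2 -1 0 0 0 0;0.5 0 -0.2 0 0 0 0;0.5 0 0 0 0 0 0"}}

```text
time_s: 3.48
ee_pos: [0.5065, -0.0215, 0.2313]
tool_rot: [0.0, 0.999, -0.034, -0.0]
ft_force: [-0.4, -1.1, -0.2]
finger_gap: 0.0426
gripper_force: 0.0
```

```bash
python3 - <<'E'
from h import *
from cell import robot
s=robot.read_state();f=robot.grab_frame("wrist");pickle.dump((s,f),open("w1.pkl","wb"))
plan(s,[.522,-.023,.24],-4.1)
print(f["hand_eye"].round(3).tolist())
im=f["color"];cv2.imwrite("pics/w1.png",im[...,::-1])
T=np.eye(4);T[:3,:3]=quat(s["tool_rot"]).as_matrix();T[:3,3]=s["ee_pos"];T=T@f["hand_eye"]
h=cv2.cvtColor(im,cv2.COLOR_RGB2HSV);H,S,V=[h[...,i].astype(int) for i in range(3)]
print("orange",rect(f,(H<18)&(S>130)&(V>80),.11,T))
E
```

```text
now [ 0.5065 -0.0215  0.2313] t 3.475 F [-0.4 -1.1 -0.2] gap 0.0426
turn shares [0.   0.   0.02] | shift shares before turn [ 0.62  0.02 -0.35] | after turn [ 0.62  0.02 -0.35]
[[0.001, -0.961, -0.277, 0.071], [1.0, 0.001, -0.0, 0.0], [0.0, -0.277, 0.961, -0.142], [0.0, 0.0, 0.0, 1.0]]
orange (array([280., 214.]), array([497.8, -19.5,   0. ,   0. ,   0. ]))
```

View pics/w1.png

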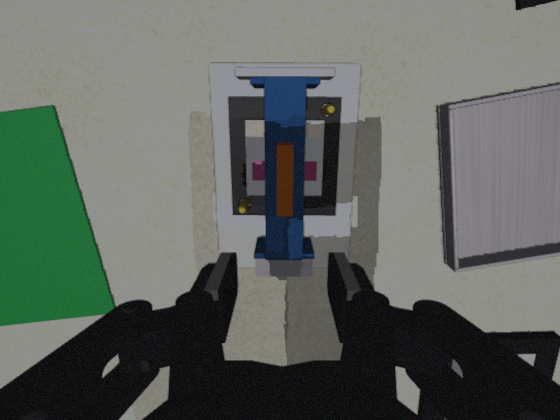

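Wrist view: lip bar at (285,72), pocket roof at (285,266), pins at (327,110) and (243,206), bar at x 277–294, y 142–217 (shaded). I re-mask with lower brightness.

```bash
python3 - <<'E'
from h import *
s,f=load("w1.pkl")
im=f["color"]
T=np.eye(4);T[:3,:3]=quat(s["tool_rot"]).as_matrix();T[:3,3]=s["ee_pos"];T=T@f["hand_eye"]
h=cv2.cvtColor(im,cv2.COLOR_RGB2HSV);H,S,V=[h[...,i].astype(int) for i in range(3)]
Y,X=np.mgrid[:420,:560];B=(X>270)&(X<302)&(Y>130)&(Y<230)
print(im[180,285],h[180,285])
print("orange",rect(f,(H<20)&(S>130)&(V>40)&B,.11,T))
print("blue",rect(f,(H>95)&(H<125)&(S>110)&(X>240)&(X<330)&(Y>70)&(Y<270),.08,T))
print("bar px ends",ray(f,[(286,142),(286,217)],.11,T))
print("lip",ray(f,[(235,72),(335,72)],.058,T)); print("pins",ray(f,[(329,108),(241,209)],.06,T))
D=f["depth"];print(D[180,285],D[72,285])
E
```

```text
[76 40 19] [ 11 191  76]
orange (array([285., 179.]), array([526.4, -25. ,  61.3,  13.7,  -4.4]))
blue (array([284., 164.]), array([525.3, -25.3, 165.9,  58.7,  -4. ]))
bar px ends [[ 0.55693017 -0.0283233   0.11      ]
 [ 0.49481146 -0.02434308  0.11      ]]
lip [[ 0.61745754  0.01300372  0.058     ]
 [ 0.61142584 -0.07641161  0.058     ]]
pins [[ 0.58094136 -0.06992261  0.06      ]
 [ 0.49052457  0.02037241  0.06      ]]
0.267822 0.29372382
```

```bash
python3 - <<'E'
from h import *
s,f=load("w1.pkl")
plan(s,[.5255,-.0248,.085],-4.1)
E
```

```text
now [ 0.5065 -0.0215  0.2313] t 3.475 F [-0.4 -1.1 -0.2] gap 0.0426
turn shares [0.   0.   0.02] | shift shares before turn [0.77 0.08 5.85] | after turn [0.77 0.08 5.85]
```

Call:
{"method": "move_arm", "body": {"deltas": "0.5 0.77 0.08 0 0 0 0.02;0.5 0 0 1 0 0 0;0.5 0 0 1 0 0 0;0.5 0 0 1 0 0 0;0.5 0 0 1 0 0 0;0.5 0 0 1 0 0 0;0.5 0 0 0.6 0 0 0;0.5 0 0 0.24 0 0 0;0.5 0 0 0 0 0 0;0 0 0 0 0 0 0;0 0 0 0 0 0 0;0 0 0 0 0 0 0", "newtons": 60}}

```text
time_s: 5.03
ee_pos: [0.5268, -0.0255, 0.0861]
tool_rot: [0.0, 0.999, -0.037, 0.001]
ft_force: [-0.8, -0.4, 5.4]
finger_gap: 0.013
gripper_force: 61.6
```

Call:
{"method": "move_arm", "body": {"deltas": "0 0 0 0 0 0 0;0 0 0 0 0 0 0"}}

```text
time_s: 5.28
ee_pos: [0.5269, -0.0255, 0.086]
tool_rot: [0.0, 0.999, -0.037, 0.001]
ft_force: [-0.6, 0.2, 6.2]
finger_gap: 0.0131
gripper_force: 61.8
```

Call:
{"method": "move_arm", "body": {"deltas": "0 -0.122 0 -0.238 0 0.3 0;0 -0.122 0 -0.238 0 0.3 0;0 -0.122 0 -0.238 0 0.3 0;0 -0.122 0 -0.238 0 0.3 0;0 0 0 0 0 0 0"}}

```text
time_s: 5.9
ee_pos: [0.5115, -0.0244, 0.1082]
tool_rot: [0.004, 0.994, -0.037, 0.104]
ft_force: [0.7, 0.1, -2.1]
finger_gap: 0.0128
gripper_force: 60.5
```

```bash
python3 - <<'E'
from h import *
from cell import robot
s=robot.read_state();f=robot.grab_frame("wrist");g=robot.grab_frame("scene")
print(s["ee_pos"],quat(s["tool_rot"]).as_matrix().round(3)[2],s["ft_force"],s["wrist_torque"],s["finger_gap"])
a=f["color"][40:320,150:420];b=cv2.resize(g["color"][150:300,190:350],None,fx=2.9,fy=2.9,interpolation=2)
o=np.zeros((440,800,3),np.uint8);o[:280,:270]=a;o[:435,275:275+464]=b[:435]
cv2.imwrite("pics/tilt.png",o[...,::-1])
E
```

```text
[ 0.51152064 -0.0244055   0.10816566] [ 0.207  0.    -0.978] [ 0.70228383  0.10423768 -2.06300041] [0.02538325 0.16496799 0.02043641] 0.012780574061702766
```

View pics/tilt.png

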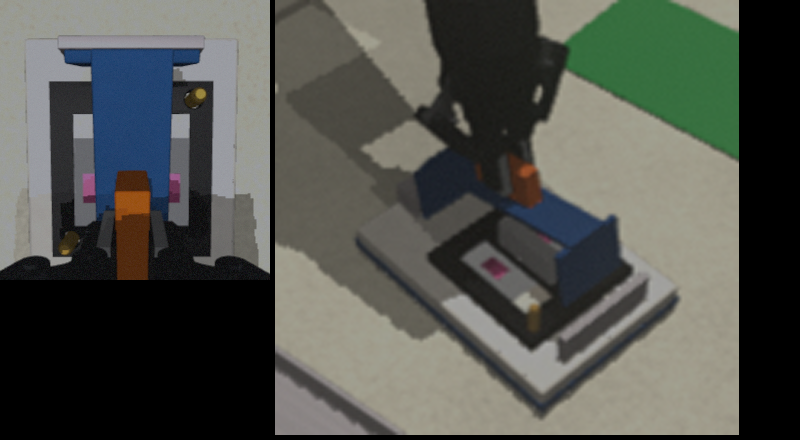

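The scene crop shows the +x leg (565,290) raised well above the lip (600,320), and the load of about 2 N means it hangs free. Draw out 18 mm, then lift.

Call:
{"method": "move_arm", "body": {"deltas": "0 0.235 0 0.05 0 0 0;0 0.235 0 0.05 0 0 0;0 0.235 0 0.05 0 0 0;0 0 0 0 0 0 0;0 0.1 0 -0.49 0 0 0;0 0.2 0 -0.978 0 0 0;0 0.2 0 -0.978 0 0 0;0 0.2 0 -0.978 0 0 0;0 0 0 0 0 0 0"}}

```text
time_s: 7.12
ee_pos: [0.5309, -0.0259, 0.1979]
tool_rot: [0.004, 0.994, -0.037, 0.107]
ft_force: [0.4, -0.4, -2.3]
finger_gap: 0.0128
gripper_force: 60.7
```

```bash
python3 - <<'E'
from h import *
from cell import robot
s=robot.read_state();print(s["ft_force"])
plan(s,[.471,.293,.19],3.3)
E
```

```text
[ 0.44060999 -0.37337596 -2.27964269]
now [ 0.5309 -0.0259  0.1979] t 7.125 F [ 0.4 -0.4 -2.3] gap 0.0128
turn shares [ 0.08 -1.23 -0.75] | shift shares before turn [ -3.33 -12.54  -0.4 ] | after turn [ -1.66 -12.87   0.32]
```

Call:
{"method": "move_arm", "body": {"deltas": "0 0 -0.5 0 0.04 -0.62 -0.38;0 0 -0.8 0 0.04 -0.61 -0.37;0 -0.14 -1 0 0 0 0;0 -0.14 -1 0 0 0 0;0 -0.14 -1 0 0 0 0;0 -0.14 -1 0 0 0 0;0 -0.14 -1 0 0 0 0;0 -0.14 -1 0 0 0 0;0 -0.14 -1 0 0 0 0;0 -0.14 -1 0 0 0 0;0 -0.14 -1 0 0 0 0;0 -0.14 -1 0 0 0 0"}}

```text
time_s: 8.62
ee_pos: [0.4806, 0.2548, 0.1946]
tool_rot: [0.0, 1.0, 0.029, -0.003]
ft_force: [-0.3, -0.6, -2.7]
finger_gap: 0.0129
gripper_force: 60.6
```

Call:
{"method": "move_arm", "body": {"deltas": "0 -0.14 -1 0.5 0 0 0;0 0 0 0.5 0 0 0;0 0 0 0 0 0 0"}}

```text
time_s: 9.0
ee_pos: [0.4752, 0.278, 0.1689]
tool_rot: [0.001, 1.0, 0.029, -0.004]
ft_force: [-0.4, -0.6, -2.0]
finger_gap: 0.013
gripper_force: 60.5
```

```bash
python3 - <<'E'
from h import *
from cell import robot
s=robot.read_state();print(s["ft_force"])
plan(s,[.4725,.293,.060],3.3)
print(quat(s["tool_rot"]).as_matrix().round(4)[2])
E
```

```text
[-0.37201413 -0.61564528 -2.03857573]
now [0.4752 0.278  0.1689] t 9.0 F [-0.4 -0.6 -2. ] gap 0.013
turn shares [ 0.01  0.05 -0.  ] | shift shares before turn [-0.03 -0.61  4.36] | after turn [-0.07 -0.61  4.36]
[-0.0088  0.0014 -1.    ]
```

Call:
{"method": "move_arm", "body": {"deltas": "0 -0.07 -0.61 0.5 0 0.05 0;0 0 0 1 0 0 0;0 0 0 1 0 0 0;0 0 0 1 0 0 0;0 0 0 0.5 0 0 0;0 0 0 0.2 0 0 0;0 0 0 0 0 0 0;0 0 0 0.06 0 0 0;0 0 0 0.06 0 0 0;0 0 0 0 0 0 0"}}

```text
time_s: 10.25
ee_pos: [0.4741, 0.2943, 0.063]
tool_rot: [-0.0, 1.0, 0.029, 0.002]
ft_force: [0.8, -0.4, -2.6]
finger_gap: 0.0127
gripper_force: 60.5
```

Call:
{"method": "move_arm", "body": {"deltas": "0 0 0 0.04 0 -0.02 0;0 0 0 0.04 0 0 0;0 0 0 0 0 0 0"}}

```text
time_s: 10.62
ee_pos: [0.474, 0.2942, 0.0606]
tool_rot: [-0.0, 1.0, 0.029, -0.0]
ft_force: [0.3, 0.3, -2.2]
finger_gap: 0.0128
gripper_force: 60.5
```

Call:
{"method": "move_arm", "body": {"deltas": "0 0 0 0.04 0 0 0;0 0 0 0 0 0 0"}}

```text
time_s: 10.88
ee_pos: [0.4741, 0.2944, 0.0601]
tool_rot: [-0.0, 1.0, 0.029, -0.0]
ft_force: [-2.4, 0.3, 2.9]
finger_gap: 0.0129
gripper_force: 61.2
```

Call:
{"method": "move_arm", "body": {"deltas": "0 0 0 0.02 0 0 0;0.1 0 0 0 0 0 0;0.25 0 0 0 0 0 0;0.5 0 0 0 0 0 0;0.5 0 0 0 0 0 0;0.5 0 0 -0.5 0 0 0;0.5 0 0 -1 0 0 0;0.5 0 0 -1 0 0 0;0.5 0 0 -1 0 0 0;0.5 0 0 -1 0 0 0;0.5 0 0 -0.5 0 0 0;0.5 0 0 0 0 0 0"}}

```text
time_s: 12.38
ee_pos: [0.4745, 0.2945, 0.1852]
tool_rot: [-0.001, 1.0, 0.029, 0.001]
ft_force: [-0.4, -0.3, -0.2]
finger_gap: 0.0428
gripper_force: 0.0
```

```bash
python3 - <<'E'
from h import *
from cell import robot
s=robot.read_state();f=robot.grab_frame("scene");pickle.dump(f,open("scene1.pkl","wb"))
cv2.imwrite("pics/s2.png",f["color"][...,::-1])
plan(s,[.515,-.024,.20],-4.1)
E
```

```text
now [0.4745 0.2945 0.1852] t 12.375 F [-0.4 -0.3 -0.2] gap 0.0428
turn shares [-0.01 -0.01  0.74] | shift shares before turn [ 0.89 12.81 -0.61] | after turn [ 2.53 12.59 -0.59]
```

View pics/s2.png

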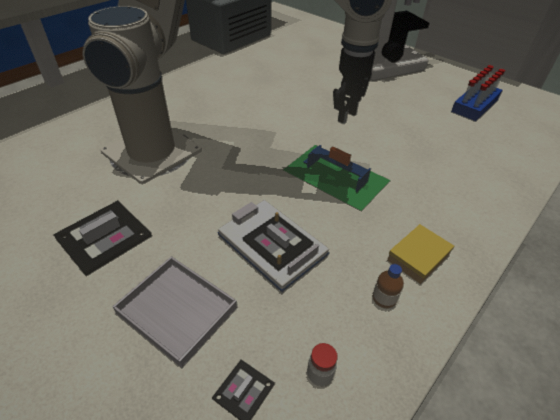

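The bridge stands upright on the mat at (338,168) and the plate is on its pins at (280,242). Next: the plate.

Call:
{"method": "move_arm", "body": {"deltas": "0.5 0 1 -0.5 0 0 0.74;0.5 0.21 1 0 0 0 0;0.5 0.21 1 0 0 0 0;0.5 0.21 1 0 0 0 0;0.5 0.21 1 0 0 0 0;0.5 0.21 1 0 0 0 0;0.5 0.21 1 0 0 0 0;0.5 0.21 1 0 0 0 0;0.5 0.21 1 0 0 0 0;0.5 0.21 1 0 0 0 0;0.5 0.21 1 0 0 0 0;0.5 0.21 1 0 0 0 0"}}

```text
time_s: 13.92
ee_pos: [0.5126, -0.01, 0.1953]
tool_rot: [-0.0, 0.999, -0.036, -0.001]
ft_force: [-0.7, 0.1, 0.6]
finger_gap: 0.0424
gripper_force: 0.0
```

Call:
{"method": "move_arm", "body": {"deltas": "0.5 0.1 0.6 0 0 0 0;0.5 0 0 0 0 0 0"}}

```text
time_s: 14.18
ee_pos: [0.5144, -0.0249, 0.1959]
tool_rot: [-0.0, 0.999, -0.037, -0.001]
ft_force: [0.4, -0.3, -0.3]
finger_gap: 0.0427
gripper_force: 0.0
```

```bash
python3 - <<'E'
from h import *
from cell import robot
s=robot.read_state();f=robot.grab_frame("wrist");pickle.dump((s,f),open("w2.pkl","wb"))
plan(s,[.5353,-.0255,.058],-4.1)
T=np.eye(4);T[:3,:3]=quat(s["tool_rot"]).as_matrix();T[:3,3]=s["ee_pos"];T=T@f["hand_eye"]
Y,X=np.mgrid[:420,:560];D=f["depth"]
P=np.stack([(X-f["cx"])/f["fx"]*D,(Y-f["cy"])/f["fy"]*D,D],-1)@T[:3,:3].T+T[:3,3];Z=P[...,2]
B=(abs(P[...,0]-.535)<.06)&(abs(P[...,1]+.025)<.03)&(Y<330)&(D>0)
m=(Z>.059)&(Z<.075)&B
print("bar",rect(f,m,.066,T),np.median(Z[m]))
# plate outline by darkness
im=f["color"];cv2.imwrite("pics/w2.png",im[...,::-1])
p=(Z>.034)&(Z<.047)&(abs(P[...,0]-.535)<.08)&(abs(P[...,1]+.025)<.08)&(im.max(2)<75)
print("plate",rect(f,p,.04,T))
E
```

```text
now [ 0.5144 -0.0249  0.1959] t 14.175 F [ 0.4 -0.3 -0.3] gap 0.0427
turn shares [-0.    0.01 -0.01] | shift shares before turn [ 0.85 -0.04  5.51] | after turn [ 0.84 -0.04  5.51]
bar (array([281., 176.]), array([535.7, -25.9,  58.8,  13.3,  -3.8])) 0.06574259557296352
plate (array([278., 170.]), array([535.1, -26. , 119.1, 109.4,  -4.1]))
```

View pics/w2.png

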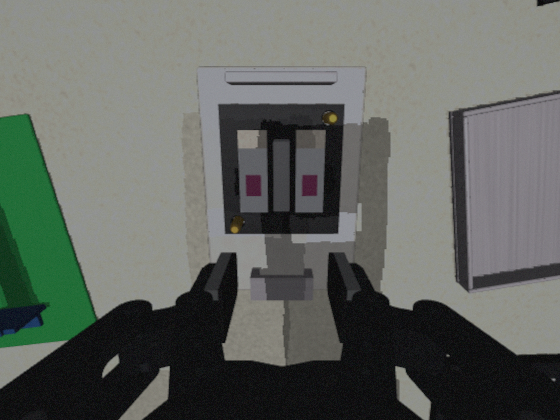

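The wrist view shows the plate with both pins (331,118), (236,225) and its grip bar at (281,175). It measures 119×109 mm, so it is the right one.

Call:
{"method": "move_arm", "body": {"deltas": "0.5 0.85 -0.03 0 0 0 0;0.5 0 0 1 0 0 0;0.5 0 0 1 0 0 0;0.5 0 0 1 0 0 0;0.5 0 0 1 0 0 0;0.5 0 0 1 0 0 0;0.5 0 0 0.7 0 0 0;0.5 0 0 0.3 0 0 0;0.5 0 0 0 0 0 0;0 0 0 0 0 0 0;0 0 0 0 0 0 0;0 0 0 0 0 0 0", "newtons": 80}}

```text
time_s: 15.72
ee_pos: [0.5366, -0.0252, 0.0476]
tool_rot: [-0.0, 0.999, -0.036, 0.001]
ft_force: [-2.4, -0.1, 6.8]
finger_gap: 0.012
gripper_force: 79.0
```

Call:
{"method": "move_arm", "body": {"deltas": "0 0 0 0 0 0 0;0 0 0 0 0 0 0"}}

```text
time_s: 15.98
ee_pos: [0.5365, -0.0252, 0.0476]
tool_rot: [-0.0, 0.999, -0.036, 0.001]
ft_force: [-2.2, 1.0, 6.2]
finger_gap: 0.0122
gripper_force: 79.0
```

```bash
python3 - <<'E'
from h import *
from cell import robot
s=robot.read_state();print(s["ft_force"],s["wrist_torque"],quat(s["tool_rot"]).as_matrix().round(4)[2])
plan(s,[.5355,-.0258,.046],-4.1)
E
```

```text
[-2.19769754  0.97324091  6.15172115] [-0.07367416  0.20607908  0.02833107] [ 1.3e-03 -5.0e-04 -1.0e+00]
now [ 0.5365 -0.0252  0.0476] t 15.975 F [-2.2  1.   6.2] gap 0.0122
turn shares [-0.   -0.01 -0.  ] | shift shares before turn [-0.04  0.03  0.06] | after turn [-0.04  0.03  0.06]
```

Call:
{"method": "move_arm", "body": {"deltas": "0 0 0 -0.15 0 0 0;0 0 0 -0.2 0 0 0;0 0 0 -0.2 0 0 0;0 0 0 -0.3 0 0 0;0 0 0 -0.3 0 0 0;0 0 0 -0.3 0 0 0;0 0 0 -0.3 0 0 0;0 0 0 -0.4 0 0 0;0 0 0 -0.4 0 0 0;0 0 0 0 0 0 0"}}

```text
time_s: 17.23
ee_pos: [0.5366, -0.0252, 0.1113]
tool_rot: [-0.0, 0.999, -0.036, 0.001]
ft_force: [0.4, -0.3, -4.5]
finger_gap: 0.0124
gripper_force: 78.1
```

```bash
python3 - <<'E'
from h import *
from cell import robot
s=robot.read_state();f=robot.grab_frame("wrist");print(s["ft_force"],s["wrist_torque"],quat(s["tool_rot"]).as_matrix().round(4)[2])
plan(s,[.4925,-.281,.15],6.3)
T=np.eye(4);T[:3,:3]=quat(s["tool_rot"]).as_matrix();T[:3,3]=s["ee_pos"];T=T@f["hand_eye"]
Y,X=np.mgrid[:420,:560];D=f["depth"]
P=np.stack([(X-f["cx"])/f["fx"]*D,(Y-f["cy"])/f["fy"]*D,D],-1)@T[:3,:3].T+T[:3,3];Z=P[...,2]
im=f["color"]
m=(Z>.08)&(Z<.125)&(abs(P[...,0]-.57)<.04)&(abs(P[...,1]+.025)<.06)&(D>0)
A=np.c_[P[m][:,:2],np.ones(m.sum())]
print("plane",np.linalg.lstsq(A,Z[m],rcond=None)[0],m.sum(),np.percentile(Z[m],[2,50,98]))
cv2.imwrite("pics/w3.png",im[...,::-1])
E
```

```text
[ 0.44567894 -0.32347471 -4.50518761] [-1.69470055e-05 -3.47239107e-02  3.06037170e-03] [ 1.6e-03 -5.0e-04 -1.0e+00]
now [ 0.5366 -0.0252  0.1113] t 17.225 F [ 0.4 -0.3 -4.5] gap 0.0124
turn shares [-0.   -0.01 -1.04] | shift shares before turn [-1.02 10.33 -1.55] | after turn [-2.88  9.98 -1.55]
plane [-0.03898055  0.00331885  0.12631179] 27815 [0.10018469 0.10382646 0.11669151]
```

View pics/w3.png

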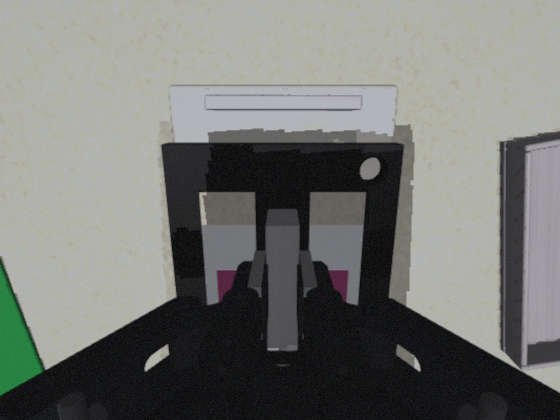

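The wrist view shows the plate level in the grip, with a hole free at (370,168) and clear of the pins. Carry it to the tray.

Call:
{"method": "move_arm", "body": {"deltas": "0 0 0 -0.3 0 0 -0.52;0 0 0 0 0 0 -0.52;0 -0.29 0.7 0 0 0 0;0 -0.29 1 0 0 0 0;0 -0.29 1 0 0 0 0;0 -0.29 1 0 0 0 0;0 -0.29 1 0 0 0 0;0 -0.29 1 0 0 0 0;0 -0.29 1 0 0 0 0;0 -0.29 1 0 0 0 0;0 -0.29 1 0 0 0 0;0 -0.27 1 0 0 0 0"}}

```text
time_s: 18.77
ee_pos: [0.4896, -0.2755, 0.1172]
tool_rot: [-0.001, 0.999, 0.054, -0.001]
ft_force: [0.9, -0.4, -4.3]
finger_gap: 0.0124
gripper_force: 78.3
```

Call:
{"method": "move_arm", "body": {"deltas": "0 0 0.3 0 0 0 0;0 0 0 0 0 0 0"}}

```text
time_s: 19.02
ee_pos: [0.4912, -0.2819, 0.1174]
tool_rot: [-0.0, 0.999, 0.054, -0.0]
ft_force: [-1.0, 1.5, -4.4]
finger_gap: 0.0118
gripper_force: 78.4
```

```bash
python3 - <<'E'
from h import *
from cell import robot
s=robot.read_state();print(s["ft_force"],s["wrist_torque"],quat(s["tool_rot"]).as_matrix().round(4)[2])
plan(s,[.4925,-.281,.0226],6.3)
E
```

```text
[-1.0294308   1.48301673 -4.42454872] [ 0.01770131 -0.00139504  0.05484789] [-7.e-04 -1.e-03 -1.e+00]
now [ 0.4912 -0.2819  0.1174] t 19.025 F [-1.   1.5 -4.4] gap 0.0118
turn shares [-0.01  0.   -0.01] | shift shares before turn [ 0.06 -0.03  3.79] | after turn [ 0.06 -0.03  3.79]
```

Call:
{"method": "move_arm", "body": {"deltas": "0 0.06 -0.03 0.6 0 0 0;0 0 0 1 0 0 0;0 0 0 1 0 0 0;0 0 0 0.6 0 0 0;0 0 0 0.3 0 0 0;0 0 0 0.1 0 0 0;0 0 0 0 0 0 0;0 0 0 0.06 0 0 0;0 0 0 0.06 0 0 0;0 0 0 0 0 0 0"}}

```text
time_s: 20.27
ee_pos: [0.4931, -0.2806, 0.0248]
tool_rot: [-0.0, 0.999, 0.055, -0.0]
ft_force: [0.4, -0.3, -3.5]
finger_gap: 0.0125
gripper_force: 78.3
```

Call:
{"method": "move_arm", "body": {"deltas": "0 0 0 0.04 0 0 0;0 0 0 0.04 0 0 0;0 0 0 0 0 0 0"}}

```text
time_s: 20.65
ee_pos: [0.4931, -0.2806, 0.0227]
tool_rot: [-0.0, 0.999, 0.055, -0.0]
ft_force: [-1.3, 0.4, -4.2]
finger_gap: 0.012
gripper_force: 78.5
```

Call:
{"method": "move_arm", "body": {"deltas": "0 0 0 0.03 0 0 0;0 0 0 0 0 0 0"}}

```text
time_s: 20.9
ee_pos: [0.4931, -0.2806, 0.0226]
tool_rot: [-0.0, 0.999, 0.055, -0.0]
ft_force: [-2.4, 0.5, 4.3]
finger_gap: 0.0122
gripper_force: 79.6
```

Contact made (+4 N). Release and retreat.

Call:
{"method": "move_arm", "body": {"deltas": "0 0 0 0.01 0 0 0;0.1 0 0 0 0 0 0;0.25 0 0 0 0 0 0;0.5 0 0 0 0 0 0;0.5 0 0 0 0 0 0;0.5 0 0 -0.5 0 0 0;0.5 0 0 -1 0 0 0;0.5 0 0 -1 0 0 0;0.5 0 0 -1 0 0 0;0.5 0 0 -1 0 0 0;0.5 0 0 -1 0 0 0;0.5 0 0 0 0 0 0"}}

```text
time_s: 22.4
ee_pos: [0.4944, -0.2814, 0.1618]
tool_rot: [0.001, 0.999, 0.055, 0.002]
ft_force: [0.3, -0.7, -0.3]
finger_gap: 0.0429
gripper_force: 0.0
```

```bash
python3 - <<'E'
from h import *
from cell import robot
s=robot.read_state();f=robot.grab_frame("top");g=robot.grab_frame("scene");print(s["ee_pos"],s["ft_force"])
a=np.hstack([f["color"],g["color"]]);a=cv2.resize(a,(800,300),interpolation=cv2.INTER_AREA)
cv2.imwrite("pics/end.png",a[...,::-1])
h=cv2.cvtColor(f["color"],cv2.COLOR_RGB2HSV);H,S,V=[h[...,i].astype(int) for i in range(3)]
Y,X=np.mgrid[:420,:560]
print("bridge",rect(f,(H>95)&(H<125)&(S>100)&(X>100)&(X<200)&(Y>150)&(Y<300),.054))
o=load("top0.pkl")["color"]
print("bystander diff",np.abs(f["color"][60:130,150:370].astype(int)-o[60:130,150:370]).max())
E
```

```text
[ 0.49441085 -0.28138641  0.16178647] [ 0.29446107 -0.72989427 -0.31357965]
bridge (array([141., 229.]), array([462.5, 287.7, 186. ,  69.7,   3.2]))
bystander diff 21
```

View pics/end.png

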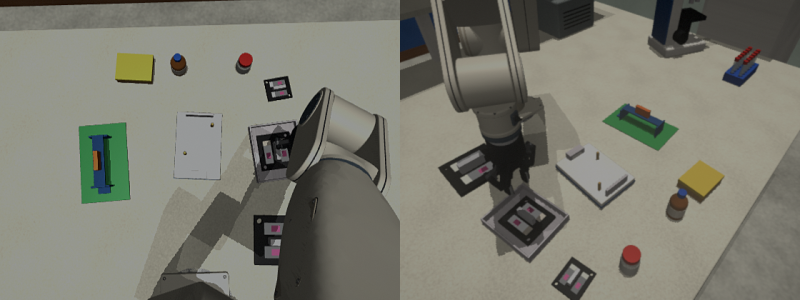

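The final picture shows the bridge upright mid-mat at (100,162), the plate flat in the tray at (527,215), and the bottle, jar and slide box unmoved.

```bash
python3 -c "
from cell import robot
print(robot.finish_job())"
```

```text
the job is handed in; nothing more can be done
None
```

The job is handed in at about 22.5 s: the bridge stands upright in the middle of the mat, the plate lies flat in the tray, both are released, and the bottle, jar and slide box have not moved.

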